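Set the length stop of a grinder cut-off jig by feel and butt the bar against it

TASK

Set up the cut-off jig for the next cut. Put the length stop's tongue into the slot on top of the fence and slide it lightly along on the hidden gauge bar until it drops into the notch, then stop, leave it seated fully home and let go. Then slide the square steel bar along its channel until its end butts gently against the stop. Leave the other things on the bench where they are.

Things in the scene. Friction and masses are not known exactly. Their poses are not given: they have to be found in the camera images.
- jig: Cut-off jig fixed to the bench: dark steel base plate 115 (x) x 535 (y) x 12 mm (y -275 to +260 mm), on its far half a slotted grey-painted fence (x 0 to 40 mm, top at z 45 mm). Origin on the bench surface; y runs along the fence, x across it away from the robot, z up. A saw cut crosses the fence face at y -35 mm.
- slot (a point): Point on the fence top (jig x 20, y 0, z 45 mm), middle of the slot's width; axes as the jig's. The slot runs along y, 12.4 mm wide, open from y -20 to +165 mm. In it, 15 mm below the fence top, lies a fixed, level steel gauge bar with one notch, 28 mm long in y and 15 mm deep, its centre anywhere from y +30 to +130 mm, else nothing low.
- channel (a point): Point on the bed of the stock channel (jig x -14.2, y 0, z 12 mm), middle of its 28.5 mm width; axes as the jig's. The channel runs along y on the base plate between the fence face (33 mm high) and a low front lip 6 mm high and 11.5 mm thick.
- stop: Length stop: loose steel saddle, 0.3 kg, standing on two legs 27 mm long, broad leg towards the robot. Origin at foot level under the tongue's middle; axes as the jig's when in place. Tongue (narrow leg) 10 (x) x 24 (y) mm, chamfered foot. Riding on the gauge bar its origin is at jig z 30 mm; home in the notch at z 18 mm with the head flush on the fence top.
- stop_grip (a point): Middle of the stop's black upright grip: 6 mm from the stop's origin in -x, 59 mm above its feet. The grip is 24 (x) x 26 (y) mm, 36 mm high. Axes as the stop's. Below it the head: 57.5 x 34 mm, 14 mm thick.
- stop_face (a point): Middle of the -y face of the stop's broad leg, which the bar butts against: 30 mm from the stop's origin in -x, 17 mm in -y, 10 mm above its feet. The leg is 16.5 (x) x 34 (y) mm and hangs before the fence face over the channel. Axes as the stop's.
- bar: Solid square steel bar, 25 x 160 x 25 mm, 0.78 kg, lying in the stock channel, its length along the jig's y, at the -y end. Origin: centre of its underside; y along it. Sliding it along the channel takes about 3 to 6 N.
- bar_end (a point): Centre of the bar's +y end face, the one that must butt against the stop.
- grinder: Angle grinder lying on the bench to the left, about 280 mm long, 130 mm wide, 75 mm high; origin on its underside. To be left alone.
- tin: Plain metal tin, 70 mm across, 100 mm high, on the right; origin at the centre of its underside. To be left alone.
- hammer: Hammer, 300 mm long, lying beyond the jig. To be left alone.
- wrench: Wrench, 200 mm long, lying beyond the jig. To be left alone.
Not all that is in view belongs to the job. What is shaped like the bar but black or red is not meant.

How it is judged:
On the way, in this order (a step that is already met when the one before it is completed fails the run):
1. the stop's tongue is in the fence slot and rides on the gauge bar (x of stop in the frame of jig between 0.015 and 0.025 m and z of stop in the frame of jig between 0.026 and 0.034 m and contact force between stop and jig above 0.5 N), for 0.2 s.
2. the stop has dropped into the notch and sits home on the fence, let go (x of stop in the frame of jig between 0.015 and 0.025 m and z of stop in the frame of jig between 0.014 and 0.0205 m and angle between stop's own z axis and vertical below 0.06 rad and contact force between the fingers and stop below 0.1 N), for 0.2 s.
3. the bar's end butts against the seated stop (y of bar_end in the frame of stop_face above -0.0025 m and z of stop in the frame of jig below 0.0205 m), for 0.2 s.
At the end, for the whole second after the job is handed in: The stop sits upright with its tongue in the notch, head flush on the fence (within 2.5 mm), and the bar lies flat in its channel with its end against the stop face (within 2.5 mm), both at rest (all of step 3 and x of stop in the frame of jig between 0.015 and 0.025 m and y of stop in the frame of jig between 0.02 and 0.14 m and z of stop in the frame of jig above 0.014 m and angle between stop's own z axis and vertical below 0.06 rad and y of bar_end in the frame of stop_face below 0.0025 m and x of bar in the frame of jig between -0.0185 and -0.01 m and z of bar in the frame of jig between 0.009 and 0.015 m and linear speed of each of bar, stop below 0.01 m/s); the robot touches nothing.
It fails at once if the stop is forced against the jig (over 30 N) (contact force between stop and jig above 30 N).
It fails at once if the bar is rammed against the stop (over 25 N) (contact force between bar and stop above 25 N).
It fails at once if another thing on the bench is shifted by more than 20 mm (distance of any of grinder, tin, hammer, wrench from where it was at the start of the episode above 0.02 m).
It also fails if it takes over 72 s, if anything falls off the work surface, if the arm or the gripper's body presses on something with over 40 N, if the wrist force passes 120 N, or if a joint passes its speed limit or range.

ROBOT

A 6-joint arm with a two-finger parallel gripper is mounted at the origin on the work surface. World frame = base frame: x ahead of the robot, y to its left, z up, the work surface at z = 0. Lengths are in m, angles in rad, forces in N, time in s.
With the tool pointing down it reaches from about 0.375 to 0.9 m from the base axis. Payload 3.1 kg.
Tool frame: the origin (TCP) lies at the centre of the arm's flange, where the gripper is bolted on; the fingertips stand robot.tip_extent ahead of it and the grasp point (between the pads) lies 164 mm ahead of it (robot.tip_extent is the distance from the TCP to the fingertips, in m); z points along the fingers, y is the line along which they close (so a half turn about z gives the same grasp; the last joint's range is limited). The gripper opens to 87 mm and grips with 3 to 60 N. Pads are 19 mm wide; open, the fingers measure 117 mm over their backs; the gripper's body (75 mm by 190 mm) begins 51 mm behind the grasp point.
Start: joints at [1.099, 0.527, 1.433, -0, 1.181, -0.178], TCP at [0.18, 0.598, 0.405] pointing down, gripper open.
Joint ranges: [-3.08, 3.08], [-0.75, 2.2], [0.22, 2.44], [-1.43, 4.57], [0, 2.65], [-2.85, 2.85]. Speed limits (rad/s): [2.79, 2.79, 3.14, 3.14, 3.14, 3.14].

INTERFACE

Orientations are given as a unit quaternion [x, y, z, w].
In Python, from rig import get_obs, camera, hand_in, cut_out, robot gives the robot as it stands.
- The arm moves only by the tool step_arm, never from a script. Its argument "rows" is a list of rows, each a list of 6 numbers: the shift along the world's x, y, z in m, then the turn, a rotation vector about the world's x, y, z in degrees. A call has 1 to 12 rows; each row shifts and turns the commanded pose from where the row before left it; what a row does not reach is not made up. A row lasts 1/8 s, in which the tool goes at most 62.5 mm and 10.7 degrees, less where a joint would pass 70% of its speed; a pose out of reach is approached as far as the arm can. A call is refused whole if a number of a shift passes 0.0625 or a number of a turn 10.7, either way. A call with a gripper value outside its range is refused whole. "jaw" is the finger opening in m, from 0 to 0.087, set as the call begins (left out, the last holds). The fingers move at their own pace and stop on an object; "squeeze" is the grip in N (left out, the last holds). Time passes only in rows, so rows that do not move let the fingers close. It gives the time, the measured TCP pose, the force, the opening and the grip force at its end, in the units of the state.
- get_obs(): the state, without advancing time (a new reading comes with each control period).
- camera(name): name is "side" or "top" or "wrist"; returns a dict with "pixels" (384x512x3 uint8, blue, green, red), "depth" (384x512 float32, m along the optical axis (not along the pixel's ray), 0 where there is no reading), "fov_y" (degrees; the focal length in pixels is half the picture's height over the tangent of half this angle, whatever the lens; pixels are square), "cx", "cy" (the principal point, pixels), "extrinsics" (4x4, takes a point from camera to world coordinates); the wrist camera has in their place "mount" (4x4, takes a point from camera to tool coordinates, whose origin is the TCP and whose axes are the flange's). Camera axes: x right, y up, looking along -z (the intrinsics and any distortion apply to the point x, -y, -z); pixel columns grow to the right and rows downward; lengths in m; the calibration is good to about 2 mm. A picture is of the moment at which its call begins: read the wrist's pose just before it.
- hand_in(): hands the job in; it is judged then, once.
Trained networks look in the newest picture that a camera, given by its name, has taken for a name from the list of things; names that differ only in an ending like _2 or _b are one class to them, and where a whole thing is asked for, a point or a joint stands for the part that bears it (a point fixed in the world has none). Each returns a list of dicts, best first, with "confidence" (0 to 1); they miss things now and then, are a little off and sometimes report something else, mostly with a low value. They report only what shows in the picture. A call takes as long as a camera call. They do not tell look-alikes from the thing itself.
- cut_out(label, camera): "region" (384x512 bool, what is visible of it) and "extent" ([centre column, centre row, width, height] in pixels, round what is visible of it).
The state is a dict: "time": time; "q": joint angles; "joint_velocities": joint speeds; "joint_torque": joint torques, N m; "position": TCP position; "tool_rot": TCP orientation; "ft_force": force on the tool from outside, world axes, zero at the start; "moment": the same for the moment, N m; "grip_width": finger opening in m; "grip_force": force on a finger pad.
Only numpy, scipy, OpenCV 4.12 (cv2) and the standard library are available. Lean on these libraries where they do the work, as an engineer would, in place of code of your own. Each camera call takes 0.05 s, during which the arm holds its last target. There are 200 camera calls.

## Working session

There is one attempt and no reset: what is moved stays moved. The work goes in short steps, Python scripts to look and compute and a tool call to move; the robot and the scene stay as the last step left them, time stands still between calls to the robot, and variables do not carry over. Pictures are saved under pics/ and viewed, at most 10 in all, crops included, and the job is handed in when it is done.

Besides the shell and the picture viewer there is one more tool, called after "Call:" by a JSON object that holds its "fn" and its "kwargs". step_arm: Moves the arm, as the interface text tells. Its arguments: {"type":"object","properties":{"rows":{"type":"array"},"jaw":{"type":"number"},"squeeze":{"type":"number"}},"required":["rows"]}

```bash
ls; mkdir -p pics
cat > h.py <<'E'
import numpy as np, cv2
from scipy.spatial.transform import Rotation as R
from rig import get_obs, camera, hand_in, cut_out, robot
def ext(name,c,o=None):
    if 'extrinsics' in c: return np.array(c['extrinsics'])
    T=np.eye(4);T[:3,:3]=R.from_quat(o['tool_rot']).as_matrix();T[:3,3]=o['position']
    return T@np.array(c['mount'])
def shot(name):
    o=get_obs();c=camera(name);c['E']=ext(name,c,o)
    h=c['pixels'].shape[0];c['f']=h/2/np.tan(np.radians(c['fov_y'])/2)
    d=c['depth'];v,u=np.mgrid[:d.shape[0],:d.shape[1]]
    P=np.stack([(u-c['cx'])/c['f']*d,-(v-c['cy'])/c['f']*d,-d],-1)
    c['W']=P@c['E'][:3,:3].T+c['E'][:3,3]; c['W'][d<=0]=np.nan
    return c
E
python3 - <<'E'
from h import *
print(get_obs(),robot.tip_extent)
for n in ("top","side"):
    c=shot(n);print(n,[k for k in c],c['f'],c['cx'],c['cy'],c['E'].round(3).tolist())
    cv2.imwrite(f'pics/{n}0.png',c['pixels'])
    np.savez(f'{n}0.npz',W=c['W'],px=c['pixels'])
    for l in ("jig","stop","bar","grinder","tin","hammer"):
        for r in cut_out(l,n)[:3]:
            m=r['region'];w=c['W'][m];print(l,round(r['confidence'],2),np.round(r['extent']),np.nanmedian(w,0).round(3),np.nanpercentile(w,98,axis=0).round(3))
E
```

```text
pics
{'time': 0.0, 'q': array([ 1.09952662e+00,  5.28490175e-01,  1.43391822e+00,  1.35982273e-06,
        1.18136239e+00, -1.78469052e-01]), 'joint_velocities': array([ 3.32250884e-05,  4.34676888e-04, -1.01467271e-03,  9.37602583e-05,
       -6.90233627e-04, -7.41677661e-04]), 'joint_torque': array([-1.66494910e-04, -4.40043712e+01, -1.76595855e+01,  6.34107040e-02,
        5.82159183e-02, -1.30673488e-04]), 'position': array([0.1801916 , 0.59810306, 0.40375138]), 'tool_rot': array([ 1.45878091e-01,  9.89301974e-01, -1.03189677e-03, -3.48208641e-04]), 'ft_force': array([-0.05943325,  0.95024686, -0.03085532]), 'moment': array([-0.00931223, -0.0267867 , -0.00808326]), 'grip_force': 0.0, 'grip_width': 0.086953035210135} 0.1822
top ['pixels', 'depth', 'fov_y', 'cx', 'cy', 'extrinsics', 'E', 'f', 'W'] 422.3782739391949 252.52821107686685 191.87337788839906 [[0.026, 0.973, -0.231, 0.299], [-1.0, 0.025, -0.006, 0.003], [-0.0, 0.231, 0.973, 1.312], [0.0, 0.0, 0.0, 1.0]]
jig 0.86 [261. 184. 170.  50.] [0.642 0.006 0.018] [0.707 0.241 0.05 ]
stop 0.73 [231. 250.  15.  24.] [0.422 0.063 0.04
[... 638 characters left out ...]
88], [-0.087, 0.692, -0.717, -1.113], [-0.021, 0.718, 0.696, 1.182], [0.0, 0.0, 0.0, 1.0]]
stop 0.79 [208. 199.  17.  17.] [0.423 0.051 0.041] [0.448 0.077 0.079]
bar 0.88 [268. 320.  59.  16.] [ 0.565 -0.403  0.023] [ 0.641 -0.375  0.029]
bar 0.87 [272. 246.  11.  43.] [ 0.61  -0.158  0.036] [ 0.627 -0.067  0.041]
bar 0.74 [222. 243.  11.  43.] [ 0.453 -0.12   0.024] [ 0.47  -0.027  0.03 ]
grinder 0.72 [197. 132.  47.  54.] [0.404 0.457 0.055] [0.466 0.55  0.067]
grinder 0.18 [273. 245.  10.  45.] [ 0.611 -0.15   0.036] [ 0.627 -0.068  0.041]
tin 0.83 [193. 336.  31.  46.] [ 0.374 -0.468  0.091] [ 0.404 -0.419  0.103]
hammer 0.81 [313. 193.  27.  64.] [0.784 0.109 0.023] [0.841 0.227 0.03 ]
```

Run:
```python
import numpy as np,cv2
a=np.load('top0.npz')['px'];b=np.load('side0.npz')['px']
A=cv2.resize(a[150:280,160:360],(800,520),interpolation=cv2.INTER_CUBIC)
cv2.imwrite('pics/topc.png',A)
```

```text
(no output)
```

View pics/topc.png

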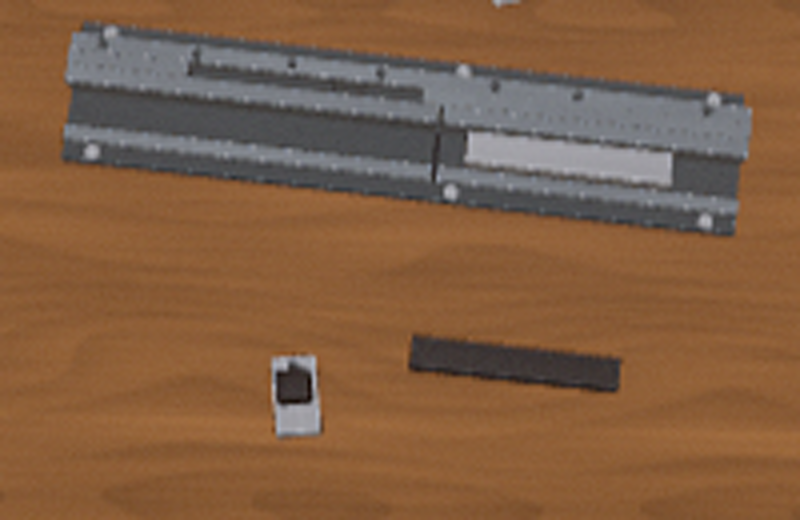

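View pics/side0.png

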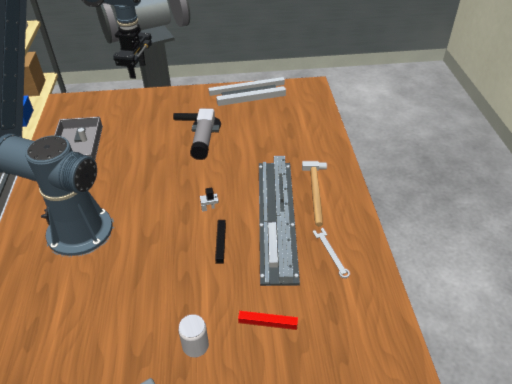

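The top crop shows the jig yawed about −5°, the steel bar in the channel, the saw cut, and the stop with its grip uppermost. The dark bar on the bench is a decoy. The side view shows the red decoy, the tin, the grinder and the tools well clear. I'll move above the stop.

Call:
{"fn": "step_arm", "kwargs": {"rows": [[0.022,-0.05,0,0,0,1.1],[0.022,-0.05,0,0,0,1.1],[0.022,-0.05,0,0,0,1.1],[0.022,-0.05,0,0,0,1.1],[0.022,-0.05,0,0,0,1.1],[0.022,-0.05,0,0,0,1.1],[0.022,-0.05,0,0,0,1.1],[0.022,-0.05,0,0,0,1.1],[0.022,-0.05,0,0,0,1.1],[0.022,-0.05,0,0,0,1.1],[0.01,-0.02,0,0,0,0],[0,0,0,0,0,0]]}}

```text
time: 2.2
position: [0.4113, 0.0771, 0.405]
tool_rot: [0.052, 0.999, 0.0, 0.001]
ft_force: [0.9, -0.0, -0.6]
grip_width: 0.0868
grip_force: 0.0
```

```bash
cat >> h.py <<'E'
def rect(w):  # min-area rect in world xy
    (c,s,a)=cv2.minAreaRect((w[:,:2]*1000).astype(np.float32));return np.round(c,1),np.round(s,1),round(a,2)
E
python3 - <<'E'
from h import *
c=shot("wrist");print(c['mount'].round(3).tolist(),get_obs()['position'])
cv2.imwrite('pics/w1.png',c['pixels']);np.savez('w1.npz',W=c['W'],px=c['pixels'])
for l in ("stop","bar","jig","slot"):
    for r in cut_out(l,"wrist")[:2]:
        w=c['W'][r['region']];w=w[~np.isnan(w).any(1)];print(l,round(r['confidence'],2),r['extent'],np.median(w,0).round(4))
        if l=="stop":
            for lo,hi in((.036,.05),(.068,.09)):
                q=w[(w[:,2]>lo)&(w[:,2]<hi)]; print(len(q),rect(q) if len(q)>5 else '',np.median(q[:,2]))
        if l=="bar":
            zt=np.percentile(w[:,2],80);q=w[abs(w[:,2]-zt)<.004];print(rect(q),zt)
E
```

```text
[[-0.001, 0.961, 0.277, 0.075], [1.0, 0.001, 0.0, -0.001], [-0.0, 0.277, -0.961, 0.02], [0.0, 0.0, 0.0, 1.0]] [0.41042447 0.07803558 0.40482748]
stop 0.56 [247.2, 186.2, 34.4, 45.8] [0.4161 0.0632 0.0418]
585 (array([423.5,  62.1]), array([57.5, 34. ]), 6.15) 0.04092134856754098
432 (array([427.3,  62.6]), array([23.9, 26. ]), 5.89) 0.07664928980731495
bar 0.63 [136.8, 214.1, 116.1, 26.4] [ 0.4497 -0.1006  0.0245]
(array([ 453.7, -103.6]), array([160.4,  25.7]), 85.01) 0.025304276514245917
bar 0.59 [169.7, 309.1, 31.5, 16.3] [ 0.6072 -0.0809  0.0328]
(array([610.9, -84.4]), array([42.9, 13.7]), 80.97) 0.03676452723408774
jig 0.69 [257.9, 299.2, 190.7, 36.0] [0.6068 0.0419 0.012 ]
slot 0.85 [260.0, 296.9, 199.2, 38.5] [0.6071 0.0404 0.012 ]
```

View pics/w1.png

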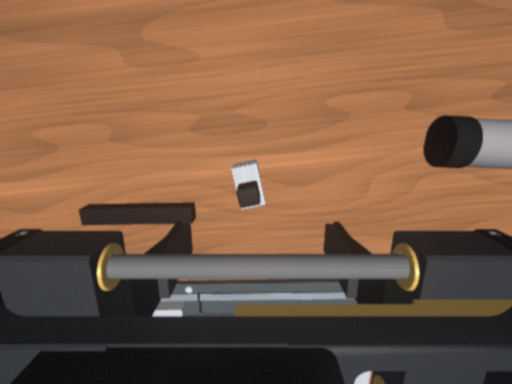

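The wrist view shows the stop at (248,185), its grip toward the jig, so it needs only about −11° of turn. I'll look at the jig from above next.

Call:
{"fn": "step_arm", "kwargs": {"rows": [[0.06,-0.01,0,0,0,0],[0.06,-0.01,0,0,0,0],[0.06,-0.01,0,0,0,0],[0.02,0,0,0,0,0],[0,0,0,0,0,0],[0,0,0,0,0,0]]}}

```text
time: 3.2
position: [0.6089, 0.0494, 0.4043]
tool_rot: [0.05, 0.999, 0.0, -0.001]
ft_force: [-0.4, 0.1, 0.6]
grip_width: 0.087
grip_force: 0.0
```

Run:
```python
from h import *
print(get_obs()['position'])
c=shot("wrist");W=c['W']
cv2.imwrite('pics/w2.png',c['pixels']);np.savez('w2.npz',W=W,px=c['pixels'])
for l in ("jig","bar"):
    for r in cut_out(l,"wrist")[:2]:
        w=W[r['region']];w=w[~np.isnan(w).any(1)];print(l,round(r['confidence'],2),r['extent'],np.median(w,0).round(4))
        for lo,hi in ((.009,.0145),(.015,.021),(.034,.0395),(.042,.048)):
            q=w[(w[:,2]>lo)&(w[:,2]<hi)]
            if len(q)>20: print(lo,len(q),rect(q),np.median(q[:,2]))
```

```text
[0.60894854 0.04942992 0.40432756]
jig 0.62 [212.6, 197.9, 401.0, 79.1] [0.6363 0.0167 0.0184]
0.009 9536 (array([641.2, -15.6]), array([535.5, 115.2]), 84.76) 0.01197773984290243
0.015 3771 (array([614.2, -12.5]), array([534.7, 108.8]), 78.52) 0.0178817984539546
0.034 700 (array([649., -16.]), array([532. ,  33.4]), 83.43) 0.036759077374272225
0.042 9120 (array([658.7, -17.5]), array([535.3,  40.9]), 84.78) 0.04489864521927825
bar 0.89 [124.6, 65.2, 141.7, 29.7] [ 0.4554 -0.1025  0.025 ]
0.009 107 (array([ 466.1, -102.5]), array([ 23.3, 160.4]), 3.49) 0.011660303461637656
0.015 110 (array([ 466.6, -100. ]), array([ 23.2, 156.2]), 3.82) 0.018292768969995293
bar 0.81 [117.1, 191.6, 123.6, 22.3] [ 0.6103 -0.1416  0.0366]
0.009 49 (array([ 610.3, -153.4]), array([179.9,  25.6]), 86.66) 0.013132695359302615
0.015 129 (array([ 601. , -138.9]), array([158.1,  24.3]), 75.87) 0.018417558061734896
0.034 2166 (array([ 612.8, -143.2]), array([160.3,  25.5]), 84.72) 0.03687887994002384
```

View pics/w2.png

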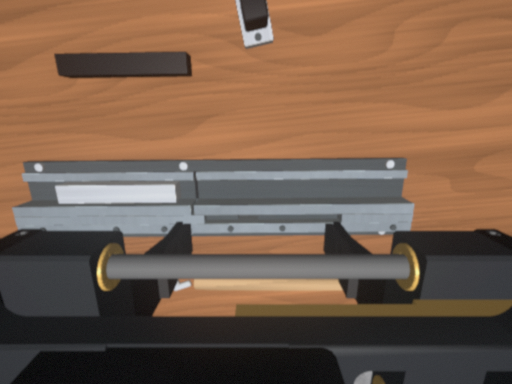

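The wrist view shows the fence with its slot (columns 205–340, row 218) and the bar in the channel. The fits give:
- Jig yaw −5.2°, origin (639.5, −8.2).
- Slot point (659.4, −10.0).
- Stop grip (427.3, 62.6), yaw +6.1°.

Next I go back and down for the grasp.

Call:
{"fn": "step_arm", "kwargs": {"rows": [[-0.045,0.0033,-0.02,0,0,3],[-0.045,0.0033,-0.02,0,0,3],[-0.045,0.0033,-0.02,0,0,3],[-0.0466,0.0033,-0.02,0,0,2.9],[0,0,-0.02,0,0,0],[0,0,-0.02,0,0,0],[0,0,0,0,0,0],[0,0,0,0,0,0]]}}

```text
time: 4.35
position: [0.4288, 0.0616, 0.2854]
tool_rot: [-0.053, 0.999, -0.0, 0.001]
ft_force: [0.2, 0.7, 0.7]
grip_width: 0.0871
grip_force: 0.0
```

Run:
```python
from h import *
o=get_obs();print(o['position'],R.from_quat(o['tool_rot']).as_matrix().round(4).tolist())
c=shot("wrist");W=c['W'].reshape(-1,3)
m=(abs(W[:,0]-.425)<.045)&(abs(W[:,1]-.063)<.035)
for lo,hi in((.036,.05),(.07,.085)):
    q=W[m&(W[:,2]>lo)&(W[:,2]<hi)];print(len(q),rect(q),np.median(q[:,2]))
```

```text
[0.42883301 0.0616217  0.28542535] [[-0.9943, -0.1068, 0.0011], [-0.1068, 0.9943, -0.0001], [-0.001, -0.0002, -1.0]]
1255 (array([423.8,  62. ]), array([57., 34.]), 6.36) 0.04102916332273901
1038 (array([427.7,  62.6]), array([24.1, 25.3]), 5.95) 0.07675759545219626
```

Call:
{"fn": "step_arm", "kwargs": {"rows": [[-0.001,0.001,-0.02,0,0,0],[0,0,-0.02,0,0,0],[0,0,-0.018,0,0,0],[0,0,0,0,0,0],[0,0,0,0,0,0]]}}

```text
time: 5.03
position: [0.4281, 0.0626, 0.2275]
tool_rot: [-0.053, 0.999, -0.0, 0.001]
ft_force: [-0.4, 0.2, 0.3]
grip_width: 0.087
grip_force: 0.0
```

Call:
{"fn": "step_arm", "kwargs": {"rows": [[0,0,0,0,0,0],[0,0,0,0,0,0],[0,0,0,0,0,0],[0,0,0,0,0,0],[0,0,0,0,0,0],[0,0,0,0,0,0]], "jaw": 0, "squeeze": 20}}

```text
time: 5.78
position: [0.4277, 0.0626, 0.2267]
tool_rot: [-0.053, 0.999, 0.0, -0.0]
ft_force: [0.1, -0.2, 0.3]
grip_width: 0.035
grip_force: 0.0
```

Call:
{"fn": "step_arm", "kwargs": {"rows": [[0,0,0,0,0,0],[0,0,0,0,0,0],[0,0,0,0,0,0],[0,0,0.04,0,0,0],[0,0,0.04,0,0,0],[0.0452,-0.0148,0,0,0,-2.3],[0.0452,-0.0148,0,0,0,-2.3],[0.0452,-0.0148,0,0,0,-2.3],[0.0452,-0.0148,0,0,0,-2.3],[0.0452,-0.0148,0,0,0,-2.1],[0,0,0,0,0,0],[0,0,0,0,0,0]]}}

```text
time: 7.28
position: [0.6525, -0.0112, 0.3053]
tool_rot: [0.045, 0.999, 0.0, -0.002]
ft_force: [-0.6, -0.4, -3.6]
grip_width: 0.0259
grip_force: 20.0
```

```bash
cat > chk.py <<'E'
from h import *
o=get_obs();print(o['position'],R.from_quat(o['tool_rot']).as_matrix().round(4).tolist(),o['grip_width'],o['grip_force'],o['ft_force'])
c=shot("wrist");W=c['W'].reshape(-1,3);t=o['position']
np.savez('w3.npz',W=c['W'],px=c['pixels'])
cv2.imwrite('pics/w3.png',c['pixels'])
g=W[(abs(W[:,0]-t[0])<.05)&(abs(W[:,1]-t[1])<.03)]
print(np.histogram(g[:,2],bins=np.arange(0.0,.2,.005)))
dz=t[2]-.227
for h in (.041,.077):
    q=g[abs(g[:,2]-h-dz)<.004];print(len(q),rect(q) if len(q)>9 else'',np.median(q[:,2]) if len(q) else '')
# fence & slot
th=np.radians(-5.23);ex=np.array([np.cos(th),np.sin(th)]);ey=np.array([-ex[1],ex[0]])
J=W.copy();d=W[:,:2]-[.6395,-.0082];J[:,0]=d@ex;J[:,1]=d@ey
np.save('J.npy',J)
f=J[(abs(J[:,2]-.045)<.003)&(J[:,0]>-.01)&(J[:,0]<.05)]
s=(f[:,1]>.05)&(f[:,1]<.15)
print('fence hist x',np.histogram(f[s][:,0]*1000,bins=np.arange(-4,46,1)))
E
python3 chk.py
```

```text
[ 0.65253617 -0.01117174  0.3052858 ] [[-0.9959, 0.0902, -0.0046], [0.0902, 0.9959, 0.001], [0.0047, 0.0006, -1.0]] 0.025940324538016236 19.999879903625697 [-0.57948378 -0.38448344 -3.60339981]
(array([   0,    3, 1380,  534,   20,   30,   35,   22,  182,  164,    0,
          0,    0,    0,    0,   33,   50,   58,   71,   58,   88,   59,
         89, 1598,  257,  202,  221,  252,  259,  320,  620,  471,  187,
         39,  437,   83,   98,  107,  133]), array([0.   , 0.005, 0.01 , 0.015, 0.02 , 0.025, 0.03 , 0.035, 0.04 ,
       0.045, 0.05 , 0.055, 0.06 , 0.065, 0.07 , 0.075, 0.08 , 0.085,
       0.09 , 0.095, 0.1  , 0.105, 0.11 , 0.115, 0.12 , 0.125, 0.13 ,
       0.135, 0.14 , 0.145, 0.15 , 0.155, 0.16 , 0.165, 0.17 , 0.175,
       0.18 , 0.185, 0.19 , 0.195]))
1788 (array([632.1, -12.7]), array([38.6, 24.4]), 85.55) 0.11915132500805317
967 (array([651.7, -12.1]), array([48.9, 24.2]), 84.65) 0.15485168446725714
fence hist x (array([  0,   0,   0,   3, 126, 109, 110, 115, 110, 115, 101, 115, 113,
       116, 127, 103, 109,  58,  16,   0,   0,   0,   0,   0,   0,   0,
         0,   0,   0,   3, 162, 110,  98, 116,  91, 108,  97,  94,  89,
        95,  95,  86, 100,  82,   0,   0,   0,   0,   0]), array([-4, -3, -2, -1,  0,  1,  2,  3,  4,  5,  6,  7,  8,  9, 10, 11, 12,
       13, 14, 15, 16, 17, 18, 19, 20, 21, 22, 23, 24, 25, 26, 27, 28, 29,
       30, 31, 32, 33, 34, 35, 36, 37, 38, 39, 40, 41, 42, 43, 44, 45]))
```

Run:
```python
import numpy as np
J=np.load('J.npy')*1000
h=J[(abs(J[:,2]-119.2)<1.5)&(J[:,0]<0)&(J[:,0]>-40)&(abs(J[:,1])<40)]
for x in range(-22,0,2):
    r=h[(h[:,0]>=x)&(h[:,0]<x+2)];print(x,len(r),r.min(0).round(1) if len(r) else '',r.max(0).round(1) if len(r) else '')
# leading edge x per y column
for y in range(-20,18,4):
    r=h[(h[:,1]>=y)&(h[:,1]<y+4)];print(y,len(r),np.percentile(r[:,0],[0,2]).round(2) if len(r) else '')
```

```text
-22 0  
-20 74 [-19.  -19.1 117.7] [-18.   13.6 120.1]
-18 155 [-18.  -19.1 117.7] [-16.   13.7 120.5]
-16 149 [-16.  -19.1 117.7] [-14.   13.7 120.6]
-14 154 [-14.  -19.2 117.8] [-12.   13.8 120.6]
-12 153 [-12.  -19.3 117.7] [-10.   13.9 120.5]
-10 150 [-10.  -19.3 117.9] [ -8.   13.9 120.7]
-8 146 [ -8.  -19.3 117.7] [ -6.   13.9 120.6]
-6 150 [ -6.  -19.5 117.9] [ -4.   14.1 120.7]
-4 147 [ -4.  -19.5 117.8] [ -2.   14.1 120.6]
-2 147 [ -2.  -19.5 117.8] [ -0.   14.2 120.4]
-20 146 [-18.71 -18.26]
-16 176 [-18.78 -18.55]
-12 164 [-18.82 -18.66]
-8 164 [-18.64 -18.43]
-4 164 [-19.01 -18.46]
0 168 [-18.67 -18.48]
4 182 [-18.94 -18.66]
8 173 [-18.76 -18.51]
12 88 [-18.62 -18.27]
16 0
```

Call:
{"fn": "step_arm", "kwargs": {"rows": [[0.0005,0,-0.014,0,0,0],[0,0,-0.014,0,0,0],[0,0,0,0,0,0],[0,0,-0.0015,0,0,0],[0,0,-0.0015,0,0,0],[0,0,-0.0015,0,0,0],[0,0,-0.0015,0,0,0],[0,0,-0.0015,0,0,0],[0,0,0,0,0,0]], "squeeze": 10}}

```text
time: 8.45
position: [0.6545, -0.0114, 0.272]
tool_rot: [0.045, 0.999, -0.0, 0.001]
ft_force: [-1.0, 0.0, 1.1]
grip_width: 0.0258
grip_force: 10.0
```

```bash
cat > chk2.py <<'E'
from h import *
th=np.radians(-5.23);ex=np.array([np.cos(th),np.sin(th)]);ey=np.array([-ex[1],ex[0]])
for k in range(2):
    o=get_obs();print(o['position'].round(4),o['ft_force'].round(2),R.from_quat(o['tool_rot']).as_matrix()[:,2].round(4))
    c=shot("wrist");W=c['W'].reshape(-1,3)
    J=W.copy();d=W[:,:2]-[.6395,-.0082];J[:,0]=d@ex;J[:,1]=d@ey;J*=1000
    t=(o['position'][:2]-[.6395,-.0082]);tj=np.array([t@ex,t@ey])*1000
    hz=(o['position'][2]-.227+.041)*1000
    h=J[(abs(J[:,2]-hz)<6)&(J[:,0]<-2)&(J[:,0]>-30)&(abs(J[:,1]-tj[1])<25)]
    z=np.median(h[:,2]);h=h[abs(h[:,2]-z)<2]
    # plane slope and edges
    A=np.c_[h[:,:2],np.ones(len(h))];p=np.linalg.lstsq(A,h[:,2],rcond=None)[0]
    ed=[np.percentile(h[abs(h[:,1]-y)<2][:,0],1) for y in tj[1]+np.arange(-12,13,4)]
    print('tcp jig',tj.round(2),'foot z',round(z-41,2),'edge x->stop x',round(np.mean(ed)+38.25,2),'y mid',((h[:,1].min()+h[:,1].max())/2).round(2),'slopes',p[:2].round(4))
    f=J[(abs(J[:,2]-45)<2.5)&(J[:,0]>-6)&(J[:,0]<50)&(J[:,1]>tj[1]+25)&(J[:,1]<160)]
    if len(f):
        near=f[f[:,0]<20][:,0];print('fence',np.percentile(near,[.5,99]).round(2),np.percentile(f[f[:,0]>20][:,0],[1,99]).round(2) if (f[:,0]>20).any() else '')
cv2.imwrite('pics/w4.png',c['pixels'])
E
python3 chk2.py
```

```text
[ 0.6545 -0.0114  0.272 ] [-0.96  0.01  1.11] [ 1.1e-03 -2.0e-04 -1.0e+00]
tcp jig [15.22 -1.87] foot z 44.7 edge x->stop x 22.34 y mid -2.94 slopes [ 0.0376 -0.0007]
fence [ 0.35 13.6 ] [26.32 40.54]
[ 0.6545 -0.0115  0.2719] [-0.1  -0.15  0.94] [ 1.1e-03 -2.0e-04 -1.0e+00]
tcp jig [15.19 -1.88] foot z 44.64 edge x->stop x 22.34 y mid -3.0 slopes [0.0423 0.0006]
fence [ 0.26 13.63] [26.38 40.47]
```

Call:
{"fn": "step_arm", "kwargs": {"rows": [[-0.0013,0.0001,0.004,0,0,0],[0,0,0.002,0,0,0],[0,0,0,0,0,0],[0,0,0,0,0,0],[0,0,0,0,0,0]]}}

```text
time: 9.18
position: [0.6529, -0.0113, 0.277]
tool_rot: [0.045, 0.999, 0.0, -0.0]
ft_force: [0.1, 0.4, -3.2]
grip_width: 0.0261
grip_force: 10.0
```

```bash
python3 chk2.py
```

```text
[ 0.6529 -0.0113  0.277 ] [ 0.14  0.44 -3.22] [-4.e-04  1.e-04 -1.e+00]
tcp jig [13.64 -1.86] foot z 49.78 edge x->stop x 20.66 y mid -2.87 slopes [ 0.0299 -0.0012]
fence [ 0.2  13.57] [26.33 40.08]
[ 0.6529 -0.0113  0.2771] [-0.34  0.14 -3.03] [-3.e-04  0.e+00 -1.e+00]
tcp jig [13.65 -1.89] foot z 49.81 edge x->stop x 20.63 y mid -2.97 slopes [0.0386 0.0041]
fence [ 0.19 13.62] [26.27 40.07]
```

```bash
cat > slope.py <<'E'
import numpy as np
def sl(h):
    A=np.c_[h[:,:2],np.ones(len(h))];z=h[:,2];k=np.ones(len(h),bool)
    for _ in range(5):
        p=np.linalg.lstsq(A[k],z[k],rcond=None)[0];r=z-A@p;k=abs(r)<2.5*r[k].std()+1e-6
    return p[:2].round(4),len(h),r[k].std().round(2)
E
python3 - <<'E'
from h import *; from slope import sl
th=np.radians(-5.23);ex=np.array([np.cos(th),np.sin(th)]);ey=np.array([-ex[1],ex[0]])
def a(W,hz,n):
    W=W.reshape(-1,3);J=W.copy();d=W[:,:2]-[.6395,-.0082];J[:,0]=d@ex;J[:,1]=d@ey;J*=1000
    h=J[(abs(J[:,2]-hz)<2.5)&(J[:,0]<-3)&(J[:,0]>-16.5)&(abs(J[:,1]+3)<14)];print(n,'head',sl(h))
    f=J[(abs(J[:,2]-45)<2)&(J[:,0]>1)&(J[:,0]<12)&(J[:,1]>30)&(J[:,1]<150)];print('fence',sl(f))
    b=J[(abs(J[:,2]-12)<2)&(J[:,0]>-24)&(J[:,0]<-6)&(J[:,1]>30)&(J[:,1]<150)];print('bed',sl(b))
    g=J[(abs(J[:,2]-hz-36)<3)&(J[:,0]<26)&(J[:,0]>2)&(abs(J[:,1]+3)<8)];print('grip top',sl(g))
a(np.load('w3.npz')['W'],119.2,'first')
c=shot('wrist');a(c['W'],90.8,'now');np.savez('w4.npz',W=c['W'])
cv2.imwrite('pics/w4.png',cv2.resize(c['pixels'],(768,576)))
E
```

```text
first head (array([ 0.0152, -0.001 ]), 857, np.float64(0.58))
fence (array([ 0.0054, -0.0002]), 1480, np.float64(0.61))
bed (array([-0.0009, -0.0002]), 2037, np.float64(0.64))
grip top (array([-0.0008, -0.003 ]), 333, np.float64(0.65))
now head (array([ 0.0138, -0.0008]), 879, np.float64(0.55))
fence (array([-0.0002,  0.0003]), 1855, np.float64(0.57))
bed (array([-0.0026,  0.0003]), 2452, np.float64(0.64))
grip top (array([0.0467, 0.0048]), 422, np.float64(0.97))
```

View pics/w4.png

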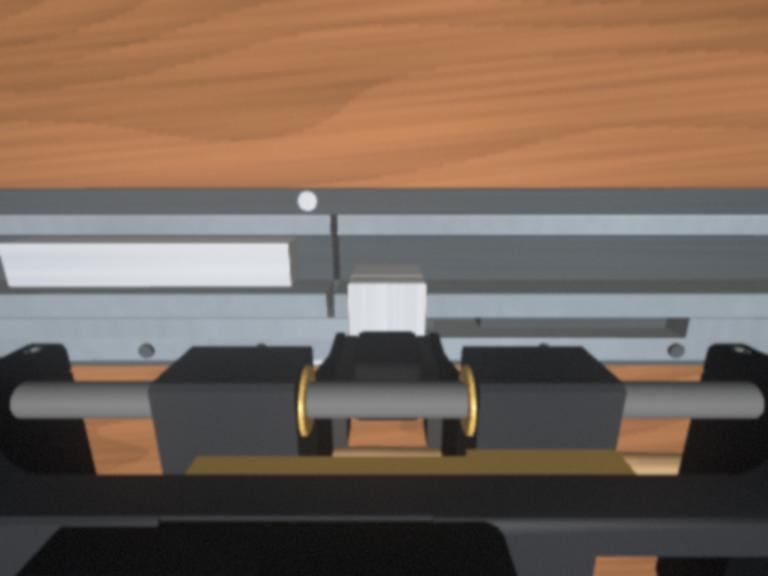

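Call:
{"fn": "step_arm", "kwargs": {"rows": [[-0.0009,0.0001,0,0,0,0],[0,0,-0.002,0,0,0],[0,0,-0.0015,0,0,0],[0,0,-0.0015,0,0,0],[0,0,-0.0015,0,0,0],[0,0,-0.0015,0,0,0],[0,0,-0.0015,0,0,0],[0,0,0,0,0,0]]}}

```text
time: 10.32
position: [0.652, -0.0112, 0.2676]
tool_rot: [0.045, 0.999, 0.0, -0.0]
ft_force: [-0.1, 0.8, -3.3]
grip_width: 0.0259
grip_force: 10.0
```

```bash
python3 chk2.py
```

```text
[ 0.652  -0.0112  0.2676] [-0.14  0.84 -3.29] [-3.e-04  1.e-04 -1.e+00]
tcp jig [12.72 -1.82] foot z 40.31 edge x->stop x 19.61 y mid -2.9 slopes [0.0363 0.0001]
fence [ 0.26 13.57] [26.25 40.02]
[ 0.652  -0.0112  0.2677] [-0.17 -0.03 -2.11] [-1.e-04  0.e+00 -1.e+00]
tcp jig [12.77 -1.85] foot z 40.42 edge x->stop x 19.72 y mid -2.88 slopes [ 0.0343 -0.0001]
fence [ 0.28 13.73] [26.32 40.15]
```

The tongue is in the slot with no contact force. Next I lower it to the gauge bar.

Call:
{"fn": "step_arm", "kwargs": {"rows": [[0,0,-0.003,0,0,0],[0,0,-0.003,0,0,0],[0,0,-0.002,0,0,0],[0,0,-0.0015,0,0,0],[0,0,-0.001,0,0,0],[0,0,-0.001,0,0,0],[0,0,0,0,0,0],[0,0,0,0,0,0]]}}

```text
time: 11.42
position: [0.6521, -0.0112, 0.2566]
tool_rot: [0.045, 0.999, -0.0, 0.0]
ft_force: [-1.4, -0.1, 1.5]
grip_width: 0.026
grip_force: 10.0
```

Riding on the gauge bar at about 4.5 N. I'll slide it along +y; nothing can happen before y +28.

Call:
{"fn": "step_arm", "kwargs": {"rows": [[0.00018,0.002,-0.0003,0,0,0],[0.00018,0.002,0,0,0,0],[0.00018,0.002,0,0,0,0],[0.00018,0.002,0,0,0,0],[0.00018,0.002,0,0,0,0],[0.00018,0.002,0,0,0,0],[0.00018,0.002,0,0,0,0],[0.00018,0.002,0,0,0,0],[0.00018,0.002,0,0,0,0],[0.00018,0.002,0,0,0,0],[0.00018,0.002,0,0,0,0],[0.00018,0.002,0,0,0,0]]}}

```text
time: 12.92
position: [0.6546, 0.0126, 0.2565]
tool_rot: [0.045, 0.999, -0.0, 0.001]
ft_force: [0.1, -4.3, 5.3]
grip_width: 0.0259
grip_force: 10.0
```

```bash
python3 chk2.py
```

```text
[0.6546 0.0126 0.2565] [ 0.1  -4.27  5.32] [ 0.0015 -0.001  -1.    ]
tcp jig [13.15 22.09] foot z 29.18 edge x->stop x 20.56 y mid 20.93 slopes [ 0.0418 -0.0058]
fence [ 0.23 14.14] [26.23 39.35]
[0.6546 0.0129 0.2565] [-0.24 -4.12  3.98] [ 1.5e-03 -7.0e-04 -1.0e+00]
tcp jig [13.12 22.36] foot z 29.14 edge x->stop x 20.53 y mid 21.27 slopes [ 0.0429 -0.0074]
fence [ 0.27 14.27] [26.24 40.34]
```

Call:
{"fn": "step_arm", "kwargs": {"rows": [[0.0001,0.00125,0,0,0,0],[0.0001,0.00125,0,0,0,0],[0.0001,0.00125,0,0,0,0],[0.0001,0.00125,0,0,0,0]]}}

```text
time: 13.52
position: [0.655, 0.0176, 0.2564]
tool_rot: [0.045, 0.999, -0.0, 0.001]
ft_force: [-0.2, -5.0, 5.2]
grip_width: 0.0261
grip_force: 10.0
```

Call:
{"fn": "step_arm", "kwargs": {"rows": [[0.0001,0.00125,0,0,0,0],[0.0001,0.00125,0,0,0,0],[0.0001,0.00125,0,0,0,0],[0.0001,0.00125,0,0,0,0]]}}

```text
time: 14.02
position: [0.6553, 0.0228, 0.2563]
tool_rot: [0.045, 0.999, -0.0, 0.001]
ft_force: [0.0, -4.4, 4.5]
grip_width: 0.0258
grip_force: 10.0
```

Call:
{"fn": "step_arm", "kwargs": {"rows": [[0.0001,0.00125,0,0,0,0],[0.0001,0.00125,0,0,0,0],[0.0001,0.00125,0,0,0,0],[0.0001,0.00125,0,0,0,0]]}}

```text
time: 14.52
position: [0.6547, 0.0287, 0.2547]
tool_rot: [0.046, 0.999, 0.001, -0.002]
ft_force: [1.6, 0.4, -2.9]
grip_width: 0.026
grip_force: 10.0
```

The tongue has dropped at the notch (z −1.7 mm, load gone). Stopping here and lowering.

Call:
{"fn": "step_arm", "kwargs": {"rows": [[0,0,-0.0015,0,0,0],[0,0,-0.0015,0,0,0],[0,0,-0.0015,0,0,0],[0,0,0,0,0,0]]}}

```text
time: 15.02
position: [0.6549, 0.0283, 0.2507]
tool_rot: [0.045, 0.999, 0.001, -0.001]
ft_force: [-0.3, 2.3, -4.7]
grip_width: 0.0257
grip_force: 10.0
```

Call:
{"fn": "step_arm", "kwargs": {"rows": [[0,0.0004,-0.0015,0,0,0],[0,0,-0.0015,0,0,0],[0,0,-0.0015,0,0,0],[0,0,-0.001,0,0,0],[0,0,0,0,0,0],[0,0,0,0,0,0]]}}

```text
time: 15.78
position: [0.6556, 0.0283, 0.246]
tool_rot: [0.045, 0.999, 0.0, 0.0]
ft_force: [1.1, 2.3, -2.3]
grip_width: 0.0259
grip_force: 10.0
```

```bash
python3 chk2.py
```

```text
[0.6556 0.0283 0.246 ] [ 1.07  2.32 -2.28] [ 6.e-04  3.e-04 -1.e+00]
tcp jig [12.68 37.81] foot z 18.38 edge x->stop x 20.12 y mid 36.82 slopes [0.0444 0.0024]
fence [ 0.19 14.2 ] [26.26 34.84]
[0.6556 0.0283 0.246 ] [-0.17  2.87 -1.85] [ 6.e-04  3.e-04 -1.e+00]
tcp jig [12.67 37.83] foot z 18.42 edge x->stop x 20.08 y mid 36.87 slopes [0.0407 0.0014]
fence [ 0.21 14.18] [26.22 34.71]
```

Call:
{"fn": "step_arm", "kwargs": {"rows": [[0,0,-0.0003,0,0,0],[0,0,0,0,0,0]]}}

```text
time: 16.12
position: [0.6555, 0.0283, 0.2459]
tool_rot: [0.045, 0.999, 0.0, 0.0]
ft_force: [-0.0, 3.2, -1.3]
grip_width: 0.0259
grip_force: 10.0
```

Call:
{"fn": "step_arm", "kwargs": {"rows": [[0,0,0,0,0,0],[0,0,0,0,0,0],[0,0,0,0,0,0],[0,0,0,0,0,0],[0,0,0,0,0,0]], "jaw": 0.06}}

```text
time: 16.75
position: [0.6554, 0.0281, 0.2456]
tool_rot: [0.045, 0.999, -0.0, -0.0]
ft_force: [-1.1, -0.3, 0.2]
grip_width: 0.059
grip_force: 0.0
```

```bash
python3 chk2.py
```

```text
[0.6554 0.0281 0.2456] [-1.06 -0.32  0.22] [-1.e-04 -2.e-04 -1.e+00]
tcp jig [12.53 37.58] foot z 17.95 edge x->stop x 20.45 y mid 36.77 slopes [0.0137 0.0019]
fence [ 0.24 13.65] [26.31 34.51]
[0.6554 0.0281 0.2456] [ 0.31 -0.44  0.6 ] [-1.e-04 -1.e-04 -1.e+00]
tcp jig [12.54 37.61] foot z 17.97 edge x->stop x 20.52 y mid 36.53 slopes [0.018  0.0012]
fence [ 0.25 13.64] [26.37 34.72]
```

The stop is home at z 18 mm, upright and released. I'll lift clear, close the fingers and go behind the bar's −y end.

Call:
{"fn": "step_arm", "kwargs": {"rows": [[0,0,0.02,0,0,0],[0,0,0.04,0,0,0],[0,0,0.05,0,0,0],[-0.0104,-0.0548,0,0,0,0],[-0.0104,-0.0548,0,0,0,0],[-0.0104,-0.0548,0,0,0,0],[-0.0104,-0.0548,0,0,0,0],[-0.0104,-0.0548,0,0,0,0],[0,0,0,0,0,0],[0,0,0,0,0,0]]}}

```text
time: 18.1
position: [0.6033, -0.2456, 0.3566]
tool_rot: [0.046, 0.999, 0.0, 0.0]
ft_force: [0.6, 0.2, -0.8]
grip_width: 0.0598
grip_force: 0.0
```

Call:
{"fn": "step_arm", "kwargs": {"rows": [[0,0,-0.03,0,0,0],[0,0,-0.03,0,0,0],[0,0,-0.03,0,0,0],[0,0,0,0,0,0],[0,0,0,0,0,0],[0,0,0,0,0,0],[0,0,0,0,0,0]], "jaw": 0}}

```text
time: 18.98
position: [0.6038, -0.2458, 0.267]
tool_rot: [0.045, 0.999, -0.001, 0.001]
ft_force: [0.4, 0.0, -0.1]
grip_width: 0.0025
grip_force: 0.0
```

```bash
cat > chk3.py <<'E'
from h import *
th=np.radians(-5.23);ex=np.array([np.cos(th),np.sin(th)]);ey=np.array([-ex[1],ex[0]])
tj=lambda p:np.array([(p[:2]-[.6395,-.0082])@ex,(p[:2]-[.6395,-.0082])@ey])*1000
o=get_obs();print(o['position'].round(4),o['grip_width'],o['ft_force'].round(2),'tcp jig',tj(o['position']))
for n in("wrist","top"):
    c=shot(n);W=c['W'].reshape(-1,3);J=W.copy();d=W[:,:2]-[.6395,-.0082];J[:,0]=d@ex;J[:,1]=d@ey;J*=1000
    b=J[(abs(J[:,2]-37)<2.5)&(J[:,0]<-2)&(J[:,0]>-27)]
    if len(b)>20:print(n,'bar x',np.percentile(b[:,0],[1,99]).round(1),'y',np.percentile(b[:,1],[.3,99.7]).round(1))
    h=J[(abs(J[:,2]-59)<2.5)&(J[:,0]<-4)&(J[:,0]>-27)&(J[:,1]>0)&(J[:,1]<60)]
    if len(h)>20:print('head y',np.percentile(h[:,1],[.5,99.5]).round(1),np.median(h[:,2]))
    cv2.imwrite('pics/c3%s.png'%n,c['pixels'])
E
python3 chk3.py
```

```text
[ 0.6038 -0.2458  0.267 ] 0.0024510712182070145 [ 0.45  0.03 -0.08] tcp jig [ -13.93057986 -239.90701897]
wrist bar x [-26.2  -2.2] y [-217.   -58.2]
```

Call:
{"fn": "step_arm", "kwargs": {"rows": [[0,0,-0.025,0,0,0],[0,0,-0.025,0,0,0],[0,0,-0.015,0,0,0],[0,0,0,0,0,0],[0.0002,0.002,0,0,0,0],[0.0002,0.002,0,0,0,0],[0.0002,0.002,0,0,0,0],[0.0002,0.002,0,0,0,0],[0.0002,0.002,0,0,0,0],[0.0002,0.002,0,0,0,0]]}}

```text
time: 20.32
position: [0.6046, -0.2336, 0.2007]
tool_rot: [0.045, 0.999, 0.0, -0.0]
ft_force: [1.2, -0.2, 0.4]
grip_width: 0.0005
grip_force: 0.0
```

```bash
python3 chk3.py
```

```text
[ 0.6046 -0.2336  0.2007] 0.0004555383629605933 [ 1.18 -0.18  0.42] tcp jig [ -14.18296568 -227.66905441]
wrist bar x [-26.2 -12.1] y [-235.3  -81.9]
```

Call:
{"fn": "step_arm", "kwargs": {"rows": [[0.0002,0.002,0,0,0,0],[0.0002,0.002,0,0,0,0],[0.0002,0.002,0,0,0,0],[0.0002,0.002,0,0,0,0],[0.0002,0.002,0,0,0,0],[0.0002,0.002,0,0,0,0],[0.0002,0.002,0,0,0,0],[0.0002,0.002,0,0,0,0],[0.0002,0.002,0,0,0,0],[0.0002,0.002,0,0,0,0],[0.0002,0.002,0,0,0,0],[0.0002,0.002,0,0,0,0]]}}

```text
time: 21.92
position: [0.607, -0.2097, 0.2006]
tool_rot: [0.045, 0.999, 0.0, -0.0]
ft_force: [0.4, -3.2, -1.2]
grip_width: 0.0005
grip_force: 1.7
```

```bash
python3 chk3.py
```

```text
[ 0.607  -0.2097  0.2006] 0.0005407884345793864 [ 0.42 -3.21 -1.18] tcp jig [ -13.99866085 -203.58593855]
wrist bar x [-26.1 -11.9] y [-211.2  -57.9]
```

View pics/c3wrist.png

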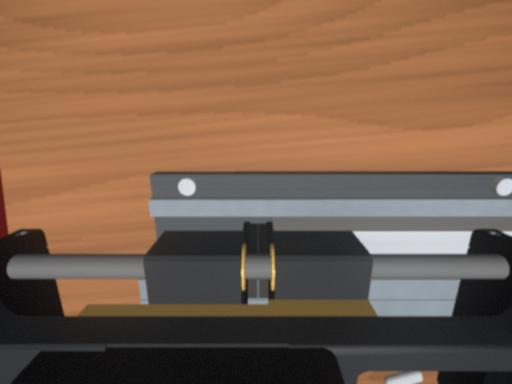

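The fingertips (columns 244–272) are behind the bar and pushing at about 3 N. I'll push on and then check the gap.

Call:
{"fn": "step_arm", "kwargs": {"rows": [[0.0003,0.003,0,0,0,0],[0.0003,0.003,0,0,0,0],[0.0003,0.003,0,0,0,0],[0.0003,0.003,0,0,0,0],[0.0003,0.003,0,0,0,0],[0.0003,0.003,0,0,0,0],[0.0003,0.003,0,0,0,0],[0.0003,0.003,0,0,0,0],[0.0003,0.003,0,0,0,0],[0.0003,0.003,0,0,0,0],[0.0003,0.003,0,0,0,0],[0.0003,0.003,0,0,0,0]]}}

```text
time: 23.52
position: [0.6106, -0.1736, 0.2006]
tool_rot: [0.045, 0.999, 0.0, -0.0]
ft_force: [-0.7, -2.3, -2.0]
grip_width: 0.0006
grip_force: 1.7
```

```bash
sed -i 's/("wrist","top")/("wrist","side","top")/' chk3.py; python3 chk3.py
python3 - <<'E'
import cv2,numpy as np
a=cv2.imread('pics/c3side.png')[180:300,200:340];b=cv2.imread('pics/c3top.png')[140:260,170:310]
cv2.imwrite('pics/d1.png',np.hstack([cv2.resize(x,(400,343),interpolation=cv2.INTER_CUBIC) for x in(a,b)]))
E
```

```text
[ 0.6106 -0.1736  0.2006] 0.0005940143862287071 [-0.72 -2.32 -1.95] tcp jig [ -13.71322713 -167.33591868]
wrist bar x [-25.9 -11.7] y [-174.5  -21.6]
```

View pics/d1.png

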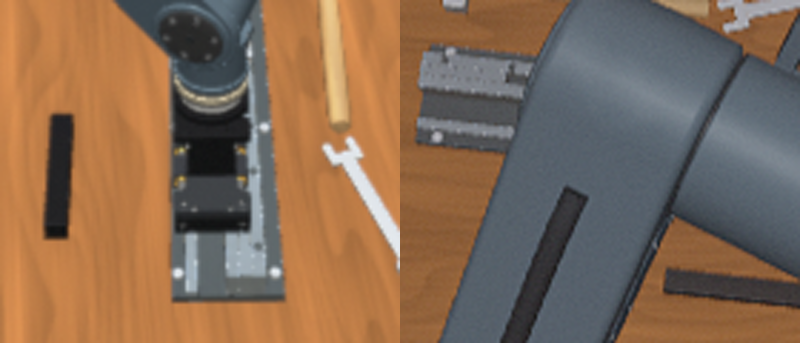

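The arm hides the bar end and the stop in both views, so I'll use the geometry (16–22 mm left) and creep by force.

Call:
{"fn": "step_arm", "kwargs": {"rows": [[0.0002,0.002,0,0,0,0],[0.0002,0.002,0,0,0,0],[0.0002,0.002,0,0,0,0],[0.0002,0.002,0,0,0,0],[0.0002,0.002,0,0,0,0],[0.0002,0.002,0,0,0,0],[0.0001,0.0015,0,0,0,0],[0,0.001,0,0,0,0]]}}

```text
time: 24.68
position: [0.612, -0.1592, 0.2007]
tool_rot: [0.045, 0.999, -0.0, 0.0]
ft_force: [-0.3, -4.1, -0.6]
grip_width: 0.0006
grip_force: 1.9
```

Call:
{"fn": "step_arm", "kwargs": {"rows": [[0.0001,0.0007,0,0,0,0],[0,0.0007,0,0,0,0]]}}

```text
time: 24.92
position: [0.6121, -0.1579, 0.2007]
tool_rot: [0.045, 0.999, -0.0, 0.0]
ft_force: [-1.0, -3.7, -0.2]
grip_width: 0.0006
grip_force: 2.0
```

Call:
{"fn": "step_arm", "kwargs": {"rows": [[0.0001,0.0006,0,0,0,0],[0,0.0006,0,0,0,0]]}}

```text
time: 25.18
position: [0.6122, -0.1568, 0.2007]
tool_rot: [0.045, 0.999, -0.0, 0.0]
ft_force: [-0.9, -4.2, -0.4]
grip_width: 0.0003
grip_force: 2.1
```

Call:
{"fn": "step_arm", "kwargs": {"rows": [[0.0001,0.0006,0,0,0,0],[0,0.0006,0,0,0,0]]}}

```text
time: 25.42
position: [0.6123, -0.1555, 0.2007]
tool_rot: [0.045, 0.999, -0.0, 0.0]
ft_force: [-0.6, -4.3, -1.3]
grip_width: -0.0
grip_force: 2.1
```

Call:
{"fn": "step_arm", "kwargs": {"rows": [[0.0001,0.0005,0,0,0,0],[0,0.0005,0,0,0,0]]}}

```text
time: 25.68
position: [0.6124, -0.1546, 0.2007]
tool_rot: [0.045, 0.999, -0.0, 0.0]
ft_force: [0.2, -4.1, -0.3]
grip_width: 0.0004
grip_force: 2.6
```

Call:
{"fn": "step_arm", "kwargs": {"rows": [[0,0.0005,0,0,0,0],[0,0.0005,0,0,0,0]]}}

```text
time: 25.92
position: [0.6124, -0.1538, 0.2007]
tool_rot: [0.045, 0.999, -0.0, 0.0]
ft_force: [-0.4, -5.3, -0.8]
grip_width: 0.0007
grip_force: 2.8
```

Run:
```python
from h import *
th=np.radians(-5.23);ex=np.array([np.cos(th),np.sin(th)]);ey=np.array([-ex[1],ex[0]])
o=get_obs();c=shot('wrist');W=c['W'].reshape(-1,3);J=W.copy();d=W[:,:2]-[.6395,-.0082];J[:,0]=d@ex;J[:,1]=d@ey;J*=1000
print(o['ft_force'],o['position'])
b=J[(abs(J[:,2]-37)<2)&(J[:,0]<-12)&(J[:,0]>-27)];print(np.histogram(b[:,1],bins=np.arange(-170,60,5)))
h=J[(J[:,2]>40)&(J[:,2]<100)&(J[:,0]<-2)&(J[:,0]>-27)&(J[:,1]>-20)&(J[:,1]<60)];print(len(h),h[:5])
```

```text
[-0.36777124 -5.26644744 -0.78282682] [ 0.61239907 -0.15384555  0.20070307]
(array([  0,   0,   8,  29,  22,  23,   1,   3,   3,   1,   3,   1,   1,
         1,   3,  36, 120, 182, 188, 188, 189, 191, 194, 188, 183, 195,
       186, 195, 181,  13,   0,   0,  14,  28,   0,   0,   0,   0,   0,
         0,   0,   0,   0,   0,   0]), array([-170, -165, -160, -155, -150, -145, -140, -135, -130, -125, -120,
       -115, -110, -105, -100,  -95,  -90,  -85,  -80,  -75,  -70,  -65,
        -60,  -55,  -50,  -45,  -40,  -35,  -30,  -25,  -20,  -15,  -10,
         -5,    0,    5,   10,   15,   20,   25,   30,   35,   40,   45,
         50,   55]))
0 []
```

Call:
{"fn": "step_arm", "kwargs": {"rows": [[0,0.0005,0,0,0,0],[0.0001,0.0005,0,0,0,0]]}}

```text
time: 26.22
position: [0.6125, -0.1529, 0.2007]
tool_rot: [0.045, 0.999, -0.0, 0.0]
ft_force: [-0.6, -6.0, 0.4]
grip_width: 0.0005
grip_force: 2.8
```

Call:
{"fn": "step_arm", "kwargs": {"rows": [[0,0.0004,0,0,0,0],[0,0.0004,0,0,0,0]]}}

```text
time: 26.48
position: [0.6125, -0.1523, 0.2007]
tool_rot: [0.045, 0.999, -0.001, 0.0]
ft_force: [-0.6, -6.3, -0.8]
grip_width: 0.0005
grip_force: 3.2
```

The load stepped from 4.2 N to about 6 N, so the bar is touching the stop. I'll back off and look from above.

Call:
{"fn": "step_arm", "kwargs": {"rows": [[-0.0005,-0.005,0,0,0,0],[-0.001,-0.01,0,0,0,0],[0,0,0.05,0,0,0],[0,0,0.05,0,0,0],[0,0,0.05,0,0,0],[0.005,0.05,0,0,0,0],[0.005,0.05,0,0,0,0],[0.002,0.05,0,0,0,0],[0,0,0,0,0,0],[0,0,0,0,0,0]]}}

```text
time: 27.72
position: [0.6228, -0.0168, 0.3506]
tool_rot: [0.045, 0.999, -0.0, -0.0]
ft_force: [-0.3, 0.1, 0.5]
grip_width: 0.0008
grip_force: 0.0
```

```bash
python3 chk3.py; cp pics/c3wrist.png pics/e1.png
```

```text
[ 0.6228 -0.0168  0.3506] 0.000779925670859497 [-0.27  0.06  0.53] tcp jig [-15.80668514 -10.04134191]
wrist bar x [-26.1  -2.7] y [-137.3   45.4]
head y [22.3 55.7] 58.95222166535813
side bar x [-26.8  -2.8] y [-139.6   25.3]
head y [19.3 55.7] 57.846231419167225
top bar x [-24.4  -3.4] y [-136.2  731. ]
```

View pics/e1.png

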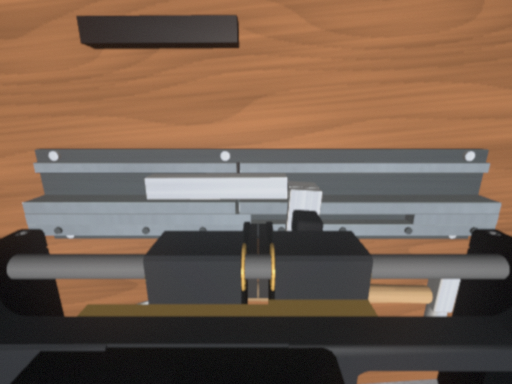

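The picture shows the bar's right end at column 288, meeting the stop's face. The depths put the bar end at y 22.6 and the stop face at y 22.3. The head is at z 59, so the stop is seated, and the robot is clear.

```bash
python3 -c "
from rig import hand_in
print(hand_in())"
```

```text
the job is handed in; nothing more can be done
None
```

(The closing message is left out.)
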